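# Drift a monitor-arm foot into line and fit its thumb bolt

## Task

On the monitor-arm foot, the hole in the swing bar is out of line with the hole beneath it. Work the tapered drift down through both holes, without forcing it (keep pushes below about 20 N), until its collar bears firmly on the bar, about 10 N, so that the bar is levered into line; do not push the bar by hand. Then draw the drift out, stand it back in its wooden stand, and put the black thumb bolt in its place, fully home and let go, leaving the other things on the desk alone.

Things in the scene. Friction and masses are not known exactly. Their poses are not given: they have to be found in the camera images.
- foot: Grey steel bridge fixed to the desk, 70 x 180 mm, its top 60 mm above the desk, on two end legs. Origin: desk level under its centre; local y along its length, z up. Set flush in its top, towards -y, is a dark nut block 60 x 48 mm, 10 mm thick, with the lower hole: round, 16 mm, through, open space below it. The bar's pivot is 55 mm from the centre towards +y.
- nominal_hole (a point): Where the drawing puts the lower hole's centre: on the foot's top face (60 mm above the desk), 55 mm from the foot's centre towards its -y. The nut block was fitted with play, so the real hole lies anywhere up to 3.5 mm from here along the foot's local x and up to 3.5 mm along its y. Not measured, partly hidden by the bar: find it by feel. It does not give way.
- bar (a joint): Aluminium swing bar lying on the foot, 40 x 154 x 8 mm, top 68.5 mm above the desk; red pole socket over its pivot, top 108 mm above the desk. Value: angle (rad) about the upright pivot, 110 mm from its hole; 0 = its hole straight above nominal_hole, positive = off towards the foot's +x (5 to 6 mm at first). Held by friction alone: about 5 N sideways at the hole moves it; it stays where left.
- bar_hole (a point): Centre of the bar's through hole, a slot 16 mm wide across the bar and 24 mm long along it, on the bar's top face (8.5 mm above the foot's top); moves with the bar.
- stand: Light wooden block, fixed, 56 x 150 mm, 60 mm tall, with two 20 mm holes 55 mm deep in its top, at 45 mm from its centre along local +y and -y. The drift stands in one and the bolt in the other (either way round). Origin: desk level under its centre.
- drift: Tapered drift, loose, upright in the stand. Dark collar 30 mm wide, 5 mm thick; below it a steel pin 48 mm long, 15 mm in diameter for 13 mm, then tapering evenly to 3 mm at the tip; above it an orange grip 18 mm in diameter, ending 70 mm above the collar's underside. About 140 g. Origin: on the axis at the collar's underside; local z up the axis towards the grip.
- drift_tip (a point): Tip of the drift, on its axis, 48 mm below its origin.
- bolt: Thumb bolt, loose, upright in the stand. Black flange 32 mm wide, 6 mm thick; above it a black knob 26 mm in diameter, ending 42 mm above the flange's underside; below it a brass shank 14 mm in diameter, 32 mm long, chamfered to 11 mm over its last 3 mm. About 90 g. Origin: on the axis at the flange's underside; local z up the axis towards the knob.
- mug: White mug, bystander, 80 mm wide, 95 mm tall.
- mouse: Black computer mouse, bystander, 115 x 62 mm.
- screwdriver: Red-handled screwdriver lying on the desk, bystander, 170 mm long.
- jar: Small glass jar, bystander, 52 mm wide, 62 mm tall.
- gamepad: White game controller, bystander, about 150 x 150 mm.
- washer: Steel washer lying on the desk, bystander, 36 mm wide, 4 mm thick.
- plant: Small plant in a terracotta pot, bystander, 84 mm wide, about 120 mm tall.
Mind the look-alikes: they are no part of the job. Several things have the shape of the foot; the one meant has the colours described above. Of the things that look like the drift, the middle-sized one is meant.

How it is judged (in metres and radians):
On the way, in this order (a step that is already met when the one before it is completed fails the run):
1. the drift stands in both holes, upright, its collar bearing on the bar with more than 5 N (z of drift in the frame of foot between 0.066 and 0.0715 m and horizontal distance between drift and bar_hole below 0.006 m and angle between drift's own z axis and vertical below 0.09 rad and contact force between drift and foot above 5 N), for 0.2 s.
2. the drift is drawn out and back in the stand, upright, its collar on the block (z of drift in the frame of stand between 0.055 and 0.065 m and horizontal distance between drift and stand below 0.06 m and angle between drift's own z axis and vertical below 0.15 rad), for 0.2 s.
3. the bolt is fully home through both holes (z of bolt in the frame of foot between 0.066 and 0.0715 m and horizontal distance between bolt and bar_hole below 0.006 m and angle between bolt's own z axis and vertical below 0.09 rad), for 0.2 s.
At the end, for the whole second after the job is handed in: Bolt let go, upright (0.09 rad) in both holes, flange down on the bar (within 3 mm) and over its slot (6 mm); drift let go, upright (0.15 rad) in a hole of the stand, collar within 5 mm of the block's top; both at rest (all of step 2 and all of step 3 and linear speed of each of drift, bolt below 0.02 m/s); the robot touches nothing.
It fails at once if the drift or the bolt is forced against the foot or bar (more than 40 N) (contact force between any of drift, bolt and foot above 40 N).
It fails at once if the bar or foot is pushed by the gripper or arm itself (more than 5 N) (contact force between any of the fingers, the arm and foot above 5 N).
It fails at once if a bystander is moved by more than 20 mm (distance of any of mug, mouse, screwdriver, jar, gamepad, washer, plant from where it was at the start of the episode above 0.02 m).
It also fails if it takes over 72 s, if anything falls off the work surface, if the arm or the gripper's body presses on something with over 40 N, if the wrist force passes 120 N, or if a joint passes its speed limit or range.

## Robot

A 6-joint arm with a two-finger parallel gripper is mounted at the origin on the work surface. World frame = base frame: x ahead of the robot, y to its left, z up, the work surface at z = 0. Lengths are in m, angles in degrees, forces in N, time in s.
With the tool pointing down it reaches from about 0.35 to 0.875 m from the base axis. Payload 4.2 kg.
Tool frame: the origin (TCP) lies at the very end of the fingers, on their centre line; the grasp point (between the pads) lies 19 mm behind it; z points along the fingers, y is the line along which they close (so a half turn about z gives the same grasp; the last joint's range is limited). The gripper opens to 87 mm and grips with 3 to 60 N. Pads are 19 mm wide; open, the fingers measure 117 mm over their backs; the gripper's body (75 mm by 190 mm) begins 51 mm behind the grasp point.
Start: joints at [-60.012, 22.042, 0.453, 0, -68.411, -14.817], TCP at [0.164, -0.603, 0.223] pointing down, gripper open.
Joint ranges: [-179.83, 179.83], [-69.29, 118.12], [-61.27, 80.66], [-181.25, 117.63], [-171.15, -9.14], [-177.46, 177.46]. Speed limits (degrees/s): [159.86, 159.86, 180, 180, 180, 180].

## Interface

Orientations are given as a 3x3 rotation matrix whose columns are the frame's x, y, z axes.
In Python, from station import * gives the robot as it stands.
- The arm moves only by the shell command python3 -m pendant 'ROWS'. ROWS is JSON, a list of rows, each an object of numbers: "x", "y", "z": the shift along the world's x, y, z normalised to -1 to 1, where 1 is 250 mm; "rx", "ry", "rz": the turn, a rotation vector about the world's x, y, z normalised to -1 to 1, where 1 is 180 degrees; "claw": the opening, from 0 (shut) to 1 (fully open). A call has exactly 8 rows; each row is the pose to reach, as a shift and turn from the pose commanded when the call began, turning the shorter way round; what a row does not reach only later rows make up. A row lasts 1/8 s, in which the tool goes at most 62.5 mm and 10.7 degrees, less where a joint would pass 70% of its speed; a pose out of reach is approached as far as the arm can. A call with a number of a shift or a turn outside -1 to 1 is refused whole. A call with a gripper value outside its range is refused whole. The fingers move at their own pace and stop on an object; the grip force is fixed at half the most. Time passes only in rows, so rows that repeat a pose let the fingers close, or fill a call up. It gives the time, the measured TCP pose, the force, the opening and the grip force at its end, in the units of the state.
- sense(): the state, without advancing time (a new reading comes with each control period).
- capture(name): name is "scene" or "top" or "wrist"; returns a dict with "color" (400x640x3 uint8, red, green, blue), "mtx" (3x3 intrinsics, pixels), "world_to_cam" (4x4, takes a point from world to camera coordinates). Camera axes: x right, y up, looking along -z (the intrinsics and any distortion apply to the point x, -y, -z); pixel columns grow to the right and rows downward; lengths in m; the calibration is good to about 2 mm. A picture is of the moment at which its call begins. There is no depth.
- finish_job(): hands the job in; it is judged then, once.
Trained networks look in a picture, given as the dict that the camera call returned (one of the last four; its "shot" number tells which), for a name from the list of things; names that differ only in an ending like _2 or _b are one class to them, and where a whole thing is asked for, a point or a joint stands for the part that bears it (a point fixed in the world has none). Each returns a list of dicts, best first, with "conf" (0 to 1); they miss things now and then, are a little off and sometimes report something else, mostly with a low value. They report only what shows in the picture. A call takes as long as a camera call. They do not tell look-alikes from the thing itself.
- search_frame(picture, label): "centre" ([column, row] in pixels, amid what is visible of it).
- regions_of(picture, label): "region" (400x640 bool, what is visible of it) and "centre" ([column, row] in pixels, amid what is visible of it).
The state is a dict: "time_s": time; "joints": joint angles; "joint_velocities": joint speeds; "effort": joint torques, N m; "tcp_pos": TCP position; "ee_rot": TCP orientation; "wrist_force": force on the tool from outside, world axes, zero at the start; "moment": the same for the moment, N m; "gripper_width": opening from 0.0 (shut) to 1.0 (fully open); "gripper_force": force on a finger pad.
Only numpy, scipy, OpenCV 4.12 (cv2) and the standard library are available. Lean on these libraries where they do the work, as an engineer would, in place of code of your own. Each camera call takes 0.05 s, during which the arm holds its last target. There are 200 camera calls.

## Working session

There is one attempt and no reset: what is moved stays moved. The work goes in short steps, Python scripts to look and compute and a shell command to move; the robot and the scene stay as the last step left them, time stands still between calls to the robot, and variables do not carry over. Pictures are saved under pics/ and viewed, at most 10 in all, crops included, and the job is handed in when it is done.

```bash
mkdir -p pics; ls; cat > h.py <<'E'
from station import *
import numpy as np, cv2
def save(c,n,box=None,s=1):
    im=c["color"]
    if box: im=im[box[1]:box[3],box[0]:box[2]]
    im=cv2.resize(im,None,fx=s,fy=s,interpolation=cv2.INTER_CUBIC)
    cv2.imwrite("pics/"+n,im[:,:,::-1])
def ray(c,px,z):
    M=np.linalg.inv(c["world_to_cam"]);K=c["mtx"]
    d=np.linalg.inv(K)@[px[0],px[1],1]; d=M[:3,:3]@[d[0],-d[1],-d[2]]
    o=M[:3,3]; return o+d*(z-o[2])/d[2]
def proj(c,p):
    q=c["world_to_cam"]@np.r_[p,1]; u=c["mtx"]@[q[0],-q[1],-q[2]]; return u[:2]/u[2]
E
python3 - <<'E'
from h import *
a=capture("top");b=capture("scene")
save(a,"t1.png");save(b,"s1.png")
for n in ["foot","bar","stand","drift","bolt"]:
    for c,k in((a,"top"),(b,"scene")):
        print(n,k,[(np.round(d["centre"]),round(d["conf"],2),np.round(ray(c,d["centre"],.06),3)[:2]) for d in search_frame(c,n)])
print(sense()["wrist_force"], np.linalg.inv(a["world_to_cam"])[:3,3], np.linalg.inv(b["world_to_cam"])[:3,3])
E
```

```text
pics
foot top [(array([264., 284.]), 0.83, array([0.322, 0.151])), (array([173., 271.]), 0.81, array([0.356, 0.393])), (array([263., 208.]), 0.59, array([0.524, 0.154]))]
foot scene [(array([365., 178.]), 0.83, array([0.544, 0.134])), (array([365., 109.]), 0.82, array([0.366, 0.371])), (array([302., 143.]), 0.75, array([0.326, 0.131]))]
bar top [(array([256., 283.]), 0.93, array([0.325, 0.171])), (array([166., 275.]), 0.79, array([0.345, 0.413])), (array([263., 204.]), 0.7, array([0.536, 0.154])), (array([326., 238.]), 0.63, array([ 0.443, -0.016])), (array([264., 209.]), 0.24, array([0.522, 0.151]))]
bar scene [(array([370.,  99.]), 0.7, array([0.348, 0.421])), (array([310., 136.]), 0.58, array([0.323, 0.171])), (array([369., 170.]), 0.57, array([0.533, 0.165]))]
stand top [(array([381., 199.]), 0.65, array([ 0.55 , -0.167]))]
stand scene [(array([286., 264.]), 0.62, array([ 0.571, -0.2  ]))]
drift top [(array([458., 290.]), 0.76, array([ 0.303, -0.371])), (array([398., 199.]), 0.49, array([ 0.55 , -0.215]))]
drift scene [(array([146., 264.]), 0.88, array([ 0.337, -0.399])), (array([271., 253.]), 0.55, array([ 0.527, -0.2  ]))]
bolt top [(array([160., 199.]), 0.59, array([0.55 , 0.433])), (array([367., 192.]), 0.44, array([ 0.57 , -0.129]))]
bolt scene []
[-0.67228931 -0.12977802 -0.61895689] [0.4293048  0.01001058 1.40718098] [ 1.06096735 -0.66940935  0.97889422]
```

View pics/t1.png

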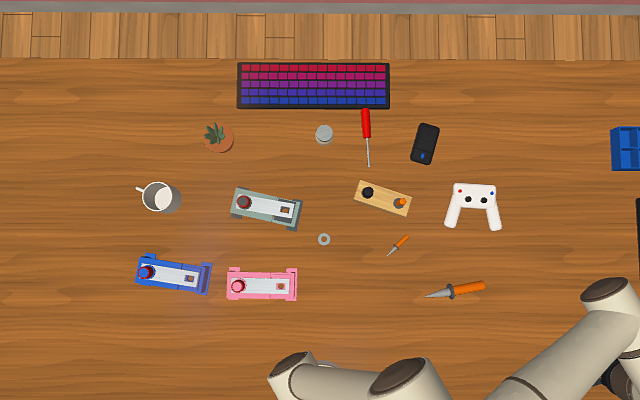

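View pics/s1.png

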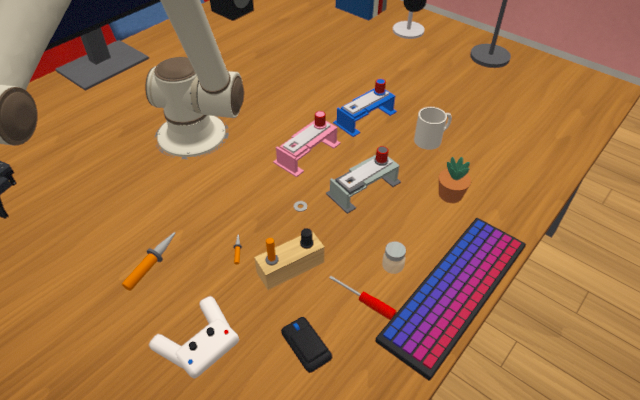

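The grey foot is at top (264,208), with its hole end at (287,211) and its pivot at (244,202). The stand is at (382,199), with the drift at (400,202) and the bolt at (368,192).

Look-alikes:
- **Feet:** blue (173,273) and pink (263,284).
- **Drifts:** a large one lying at (455,290) and a small one lying at (397,245).

I choose the grey foot and the upright, middle-sized drift in the stand, and check both in one crop.

```bash
python3 - <<'E'
from h import *
a=capture("top");b=capture("scene")
save(a,"t2.png",(225,165,425,240),4)
for n in ["drift","bolt","stand","foot","bar"]:
    for c,k in((a,"top"),(b,"scene")):
        for d in regions_of(c,n):
            m=d["region"].astype(np.uint8); ys,xs=np.nonzero(m)
            if len(xs)<10: continue
            r=cv2.minAreaRect(np.c_[xs,ys].astype(np.float32))
            print(n,k,round(d["conf"],2),len(xs),np.round(d["centre"]),[np.round(ray(c,p,.06)[:2],3).tolist() for p in cv2.boxPoints(r)],np.round(ray(c,r[0],.06),3)[:2])
# orange blob and knob tops
for c in(a,b):
    h=cv2.cvtColor(c["color"],cv2.COLOR_RGB2HSV)
    print(np.round(c["mtx"][0]))
s=sense();print(s["ee_rot"])
w=capture("wrist");Mw=np.linalg.inv(w["world_to_cam"]);print("cam in tool",np.array(s["ee_rot"]).T@(Mw[:3,3]-s["tcp_pos"]),np.array(s["ee_rot"]).T@Mw[:3,:3],w["mtx"])
E
```

```text
drift scene 0.9 712 [147. 264.] [[0.318, -0.463], [0.294, -0.3], [0.346, -0.307], [0.365, -0.466]] [ 0.331 -0.387]
drift scene 0.7 239 [270. 255.] [[0.487, -0.175], [0.508, -0.157], [0.559, -0.211], [0.538, -0.229]] [ 0.523 -0.194]
bolt top 0.69 110 [368. 190.] [[0.568, -0.108], [0.59, -0.131], [0.569, -0.151], [0.547, -0.129]] [ 0.568 -0.13 ]
bolt top 0.49 962 [160. 198.] [[0.58, 0.497], [0.615, 0.4], [0.528, 0.368], [0.493, 0.464]] [0.554 0.432]
bolt scene 0.52 228 [305. 241.] [[0.529, -0.104], [0.55, -0.086], [0.589, -0.131], [0.568, -0.149]] [ 0.559 -0.118]
stand top 0.95 966 [380. 199.] [[0.547, -0.087], [0.606, -0.107], [0.558, -0.25], [0.499, -0.229]] [ 0.552 -0.168]
stand scene 0.69 2056 [288. 263.] [[0.502, -0.242], [0.551, -0.078], [0.639, -0.126], [0.588, -0.279]] [ 0.57  -0.184]
stand scene 0.3 870 [367. 170.] [[0.495, 0.083], [0.5, 0.277], [0.564, 0.246], [0.555, 0.06]] [0.529 0.163]
foot top 0.96 1899 [267. 209.] [[0.499, 0.246], [0.587, 0.229], [0.547, 0.045], [0.46, 0.064]] [0.523 0.146]
foot top 0.87 1976 [261. 282.] [[0.282, 0.251], [0.369, 0.251], [0.366, 0.063], [
[... 935 characters left out ...]
97, 0.091], [0.267, 0.284], [0.33, 0.262], [0.355, 0.076]] [0.313 0.175]
bar scene 0.62 921 [371. 172.] [[0.496, 0.083], [0.495, 0.279], [0.57, 0.245], [0.565, 0.058]] [0.532 0.162]
[496.   0. 323.]
[510.   0. 323.]
[[-9.65147843e-01 -2.61705255e-01 -4.05862747e-06]
 [-2.61705255e-01  9.65147843e-01  2.65265471e-05]
 [-3.02496120e-06  2.66642038e-05 -1.00000000e+00]]
cam in tool [ 0.06746758  0.0002793  -0.16172774] [[-1.27121817e-03  9.69488584e-01  2.45133167e-01]
 [ 9.99998923e-01  1.05253746e-03  1.02309187e-03]
 [ 7.33864050e-04  2.45134204e-01 -9.69488877e-01]] [[302.15593088   0.         313.33955437]
 [  0.         302.15593088 200.83457849]
 [  0.           0.           1.        ]]
```

View pics/t2.png

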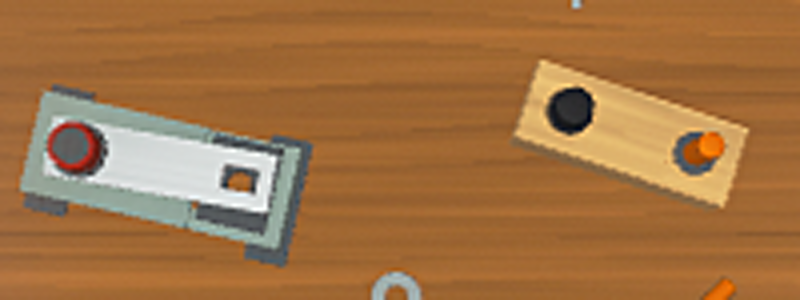

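The crop confirms both choices: the grey foot's slot is at crop (239,180), the drift's collar and grip are at (690,152), and the bolt is at (571,110). I now move over the stand with the fingers set to close along the foot's x.

```bash
python3 -m pendant '[{"x":0.125,"y":0.125,"z":0.01,"rz":0.04,"claw":1},{"x":0.25,"y":0.25,"z":0.03,"rz":0.09,"claw":1},{"x":0.375,"y":0.375,"z":0.05,"rz":0.13,"claw":1},{"x":0.5,"y":0.5,"z":0.07,"rz":0.18,"claw":1},{"x":0.625,"y":0.625,"z":0.1,"rz":0.22,"claw":1},{"x":0.75,"y":0.75,"z":0.1,"rz":0.26,"claw":1},{"x":0.87,"y":0.87,"z":0.1,"rz":0.31,"claw":1},{"x":1,"y":1,"z":0.1,"rz":0.35,"claw":1}]'
python3 -m pendant '[{"x":0.12,"y":0.15,"claw":1},{"x":0.24,"y":0.3,"claw":1},{"x":0.36,"y":0.45,"claw":1},{"x":0.46,"y":0.6,"claw":1},{"x":0.46,"y":0.61,"claw":1},{"x":0.46,"y":0.61,"claw":1},{"x":0.46,"y":0.61,"claw":1},{"x":0.46,"y":0.61,"claw":1}]'
python3 - <<'E'
from h import *
s=sense();print(s["joints"],s["wrist_force"],np.round(s["ee_rot"],3).tolist())
w=capture("wrist");save(w,"w1.png");np.savez("w1.npz",**{k:w[k] for k in("color","mtx","world_to_cam")})
print(np.linalg.inv(w["world_to_cam"])[:3,3])
for n in["drift","bolt","stand","foot","bar"]:
  print(n,[(np.round(d["centre"],1),round(d["conf"],2),np.round(ray(w,d["centre"],.06)[:2],4),d["region"].sum()) for d in regions_of(w,n)])
E
```

```text
[-6.00112800e+01  2.20411618e+01  4.50206903e-01  1.75322503e-03
 -6.84119425e+01 -1.48191021e+01] [ 0.0296402  -0.0443511  -0.38083953] [[-0.965, -0.262, -0.0], [-0.262, 0.965, 0.0], [0.0, 0.0, -1.0]]
[ 0.09839969 -0.62056536  0.38427612]
drift []
bolt []
stand []
foot []
bar []$[0]: bad value
$[0]: bad value
```

View pics/w1.png

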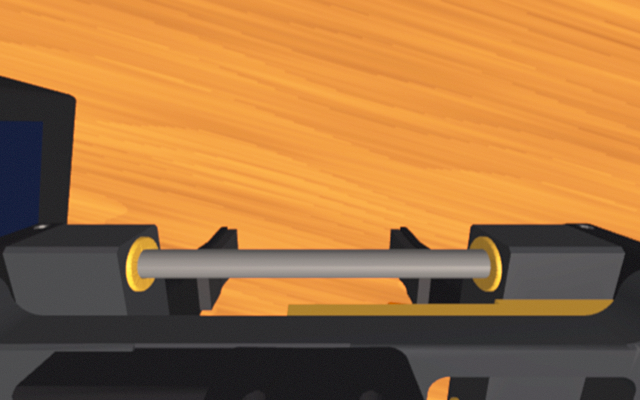

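The picture shows only the desk and the gripper's own fingers (rows 225–310): the move was refused as a bad value. I'll write all the keys out in full.

```bash
python3 -m pendant '[{"x":0.125,"y":0.125,"z":0.01,"rx":0,"ry":0,"rz":0.04,"claw":1},{"x":0.25,"y":0.25,"z":0.03,"rx":0,"ry":0,"rz":0.09,"claw":1},{"x":0.375,"y":0.375,"z":0.05,"rx":0,"ry":0,"rz":0.13,"claw":1},{"x":0.5,"y":0.5,"z":0.07,"rx":0,"ry":0,"rz":0.18,"claw":1},{"x":0.625,"y":0.625,"z":0.1,"rx":0,"ry":0,"rz":0.22,"claw":1},{"x":0.75,"y":0.75,"z":0.1,"rx":0,"ry":0,"rz":0.26,"claw":1},{"x":0.87,"y":0.87,"z":0.1,"rx":0,"ry":0,"rz":0.31,"claw":1},{"x":1,"y":1,"z":0.1,"rx":0,"ry":0,"rz":0.35,"claw":1}]'
```

```text
time_s: 2.55
tcp_pos: [0.4145, -0.3522, 0.2478]
ee_rot: [[-0.201, -0.98, 0.001], [-0.98, 0.201, -0.0], [0.0, -0.001, -1.0]]
wrist_force: [0.6, -0.6, -0.5]
gripper_width: 1.006
gripper_force: 0.0
```

```bash
python3 -m pendant '[{"x":0.11,"y":0.2,"z":0,"rx":0,"ry":0,"rz":0,"claw":1},{"x":0.22,"y":0.4,"z":0,"rx":0,"ry":0,"rz":0,"claw":1},{"x":0.33,"y":0.6,"z":0,"rx":0,"ry":0,"rz":0,"claw":1},{"x":0.44,"y":0.8,"z":0,"rx":0,"ry":0,"rz":0,"claw":1},{"x":0.54,"y":0.93,"z":0,"rx":0,"ry":0,"rz":0,"claw":1},{"x":0.54,"y":0.93,"z":0,"rx":0,"ry":0,"rz":0,"claw":1},{"x":0.54,"y":0.93,"z":0,"rx":0,"ry":0,"rz":0,"claw":1},{"x":0.54,"y":0.93,"z":0,"rx":0,"ry":0,"rz":0,"claw":1}]'
cat > look.py <<'E'
import sys
from h import *
w=capture("wrist");save(w,sys.argv[1]+".png");np.savez(sys.argv[1]+".npz",**{k:w[k] for k in("color","mtx","world_to_cam")})
z=float(sys.argv[2])
for n in sys.argv[3:]:
  for d in regions_of(w,n):
    ys,xs=np.nonzero(d["region"])
    if len(xs)<20: continue
    r=cv2.minAreaRect(np.c_[xs,ys].astype(np.float32))
    print(n,round(d["conf"],2),len(xs),np.round(d["centre"],1),"c",np.round(ray(w,d["centre"],z)[:2],4),"rect",np.round(ray(w,r[0],z)[:2],4),[np.round(ray(w,p,z)[:2],4).tolist() for p in cv2.boxPoints(r)])
E
python3 look.py w2 .06 drift bolt stand
python3 -m pendant '[{"x":0,"y":0.2,"z":0,"rx":0,"ry":0,"rz":0,"claw":1},{"x":0,"y":0.4,"z":0,"rx":0,"ry":0,"rz":0,"claw":1},{"x":0,"y":0.6,"z":0,"rx":0,"ry":0,"rz":0,"claw":1},{"x":0,"y":0.8,"z":0,"rx":0,"ry":0,"rz":0,"claw":1},{"x":0,"y":0.95,"z":0,"rx":0,"ry":0,"rz":0,"claw":1},{"x":0,"y":1,"z":0,"rx":0,"ry":0,"rz":0,"claw":1},{"x":0,"y":1,"z":0,"rx":0,"ry":0,"rz":0,"claw":1},{"x":0,"y":1,"z":0,"rx":0,"ry":0,"rz":0,"claw":1}]'
python3 look.py w3 .06 foot bar
python3 - <<'E'
import cv2,numpy as np
a=cv2.imread("pics/w2.png");b=cv2.imread("pics/w3.png")
cv2.imwrite("pics/w23.png",np.vstack([a[:290],b[:290]]))
E
```

```text
time_s: 3.55
tcp_pos: [0.548, -0.1216, 0.2477]
ee_rot: [[-0.206, -0.978, -0.0], [-0.978, 0.206, -0.0], [0.0, 0.0, -1.0]]
wrist_force: [-0.3, 0.6, 0.2]
gripper_width: 1.0
gripper_force: 0.0
drift 0.88 605 [393.8  76.8] c [ 0.4379 -0.2177] rect [ 0.4384 -0.2147] [[0.4668, -0.2359], [0.4535, -0.2455], [0.4093, -0.193], [0.4226, -0.1826]]
drift 0.56 658 [299.4 102. ] c [ 0.5434 -0.2135] rect [ 0.539  -0.2147] [[0.5495, -0.2328], [0.5218, -0.2269], [0.5283, -0.1962], [0.5566, -0.2022]]
bolt 0.7 672 [295.9 183.4] c [ 0.5673 -0.1254] rect [ 0.57   -0.1264] [[0.5813, -0.147], [0.5507, -0.1404], [0.5583, -0.1054], [0.5897, -0.1121]]
stand 0.97 5230 [298.9 139. ] c [ 0.5526 -0.1746] rect [ 0.5531 -0.1752] [[0.6082, -0.1105], [0.5562, -0.2507], [0.5034, -0.2337], [0.5496, -0.0909]]
stand 0.67 58 [400.1 223.6] c [ 0.4543 -0.0506] rect [ 0.4506 -0.0467] [[0.4624, -0.0482], [0.4597, -0.0552], [0.4388, -0.0452], [0.4414, -0.0381]]
time_s: 4.75
tcp_pos: [0.5486, 0.1282, 0.2476]
ee_rot: [[-0.206, -0.978, -0.0], [-0.978, 0.206, -0.0], [0.0, 0.0, -1.0]]
wrist_force: [-0.0, 0.0, -0.2]
gripper_width: 0.999
gripper_force: 0.0
foot 0.73 10284 [503.9 155. ] c [0.3266 0.1416] rect [0.3324 0.1442] [[0.3897, 0.057], [0.281, 0.0698], [0.2686, 0.2415], [0.3907, 0.2284]]
foot 0.72 7946 [331.  179.7] c [0.5266 0.1286] rect [0.5254 0.1316] [[0.5487, 0.0504], [0.4735, 0.0663], [0.4995, 0.2222], [0.5833, 0.2044]]
bar 0.95 4863 [517.3 169.1] c [0.3123 0.1613] rect [0.3054 0.1536] [[0.3373, 0.0777], [0.2747, 0.0879], [0.2701, 0.2375], [0.3394, 0.2266]]
bar 0.84 3927 [328.  190.8] c [0.5327 0.1409] rect [0.5296 0.1405] [[0.5368, 0.0695], [0.496, 0.0782], [0.5216, 0.2189], [0.5666, 0.2093]]
```

View pics/w23.png

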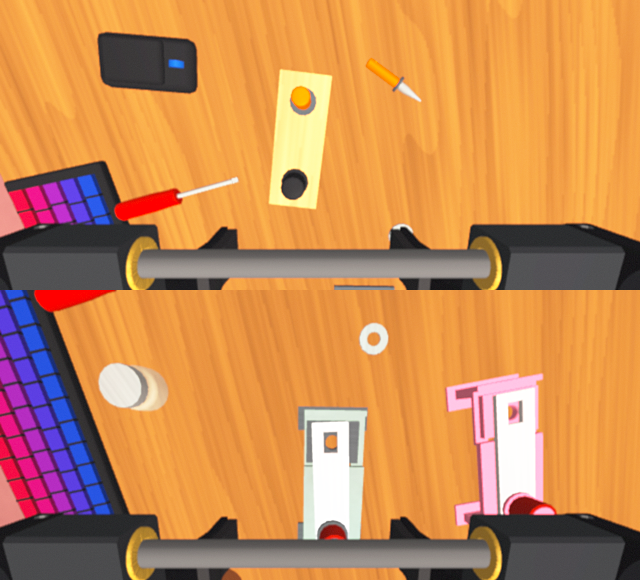

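w2 (upper half) shows the drift at (302,99) and the bolt at (294,184). w3 (lower half) shows the grey foot with its slot at about (331,151). Next I enlarge the foot and measure the drift's grip.

```bash
python3 - <<'E'
from h import *
w=dict(np.load("w2.npz"))
h=cv2.cvtColor(w["color"],cv2.COLOR_RGB2HSV)
sub=w["color"][70:125,280:330].astype(int)
m=((sub[...,0]>200)&(sub[...,1]<170)&(sub[...,2]<60))|(sub.max(2)<0)
ys,xs=np.nonzero(m);print("orange",len(xs),xs.min()+280,xs.max()+280,ys.min()+70,ys.max()+70,[np.round(ray(w,(xs.mean()+280,ys.mean()+70),z)[:2],4) for z in(.075,.1,.13)])
k=sub.max(2)<150; ys,xs=np.nonzero(k);print("collar",len(xs),xs.min()+280,xs.max()+280,ys.min()+70,ys.max()+70)
c=np.array([(xs.min()+xs.max())/2+280,(ys.min()+ys.max())/2+70]);print(c,ray(w,c,.065))
w=dict(np.load("w3.npz"));save(w,"w3c.png",(290,105,380,205),6)
E
```

```text
orange 111 291 310 87 108 [array([ 0.5407, -0.2142]), array([ 0.5402, -0.2122]), array([ 0.5396, -0.2098])]
collar 123 291 314 92 113
[302.5 102.5] [ 0.54003401 -0.21192225  0.065     ]
```

View pics/w3c.png

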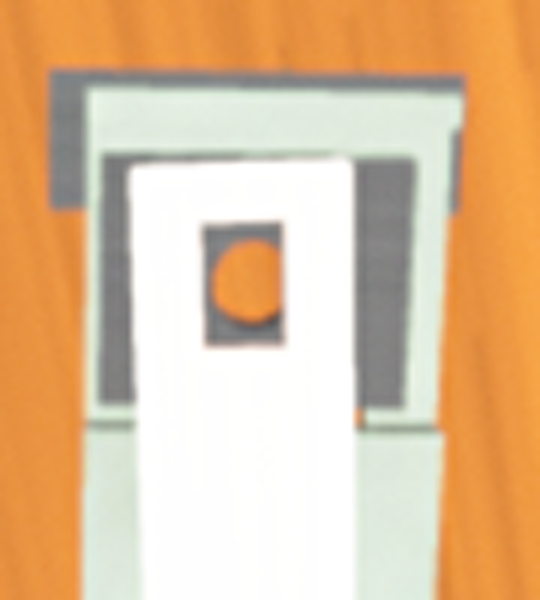

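The lower hole shows through the slot: circle at crop (253,281), slot centre at crop (244,284).

```bash
python3 - <<'E'
from h import *
w=dict(np.load("w3.npz"))
P=lambda x,y:(290+x/6,105+y/6)
print("hole",ray(w,P(253,281),.06),ray(w,P(253,281),.055),"slot",ray(w,P(244,284),.0685))
print("slot sides",ray(w,P(204,284),.0685),ray(w,P(284,284),.0685),ray(w,P(244,223),.0685),ray(w,P(244,345),.0685))
print("foot end",ray(w,P(86,90),.06),ray(w,P(462,96),.06))
E
```

```text
hole [0.51906076 0.09707827 0.06      ] [0.51884194 0.09757053 0.055     ] slot [0.52118033 0.0964368  0.0685    ]
slot sides [0.52847293 0.09488875 0.0685    ] [0.51388726 0.09798495 0.0685    ] [0.51901456 0.08546998 0.0685    ] [0.52338183 0.10758452 0.0685    ]
foot end [0.54268873 0.05604862 0.06      ] [0.47438077 0.07164211 0.06      ]
```

```bash
python3 -m pendant '[{"x":-0.034,"y":-0.2,"z":0,"rx":0,"ry":0,"rz":0,"claw":1},{"x":-0.034,"y":-0.4,"z":0,"rx":0,"ry":0,"rz":0,"claw":1},{"x":-0.034,"y":-0.6,"z":0,"rx":0,"ry":0,"rz":0,"claw":1},{"x":-0.034,"y":-0.8,"z":0,"rx":0,"ry":0,"rz":0,"claw":1},{"x":-0.034,"y":-1,"z":0,"rx":0,"ry":0,"rz":0,"claw":1},{"x":-0.034,"y":-1,"z":0,"rx":0,"ry":0,"rz":0,"claw":1},{"x":-0.034,"y":-1,"z":0,"rx":0,"ry":0,"rz":0,"claw":1},{"x":-0.034,"y":-1,"z":0,"rx":0,"ry":0,"rz":0,"claw":1}]'
python3 -m pendant '[{"x":0,"y":-0.18,"z":0,"rx":0,"ry":0,"rz":0,"claw":1},{"x":0,"y":-0.36,"z":0,"rx":0,"ry":0,"rz":0,"claw":1},{"x":0,"y":-0.36,"z":-0.2,"rx":0,"ry":0,"rz":0,"claw":1},{"x":0,"y":-0.36,"z":-0.4,"rx":0,"ry":0,"rz":0,"claw":1},{"x":0,"y":-0.36,"z":-0.52,"rx":0,"ry":0,"rz":0,"claw":1},{"x":0,"y":-0.36,"z":-0.62,"rx":0,"ry":0,"rz":0,"claw":1},{"x":0,"y":-0.36,"z":-0.62,"rx":0,"ry":0,"rz":0,"claw":1},{"x":0,"y":-0.36,"z":-0.62,"rx":0,"ry":0,"rz":0,"claw":1}]'
python3 - <<'E'
from h import *
b=capture("scene"); p=proj(b,[.54,-.21,.1]);print(p); x,y=int(p[0]),int(p[1]); save(b,"s2.png",(x-60,y-50,x+60,y+50),6)
E
```

```text
time_s: 5.9
tcp_pos: [0.5401, -0.12, 0.2476]
ee_rot: [[-0.204, -0.979, 0.0], [-0.979, 0.204, 0.0], [-0.0, -0.0, -1.0]]
wrist_force: [0.3, 0.2, 0.4]
gripper_width: 1.005
gripper_force: 0.0
time_s: 6.9
tcp_pos: [0.5412, -0.2103, 0.0938]
ee_rot: [[-0.203, -0.979, 0.002], [-0.979, 0.203, -0.001], [0.0, -0.002, -1.0]]
wrist_force: [-0.2, 0.4, 0.3]
gripper_width: 1.0
gripper_force: 0.0
[271.14233904 248.17282986]
```

View pics/s2.png

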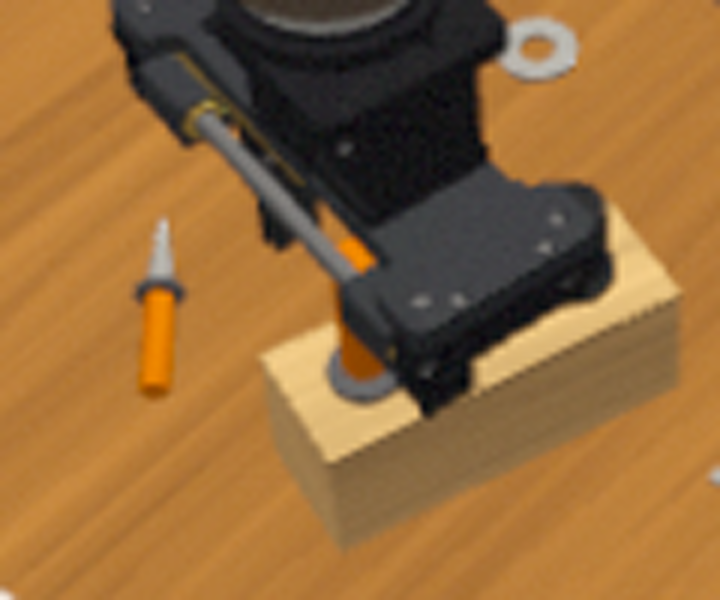

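The drift's grip (crop 350,310) stands between the open fingers. I close on it.

```bash
python3 -m pendant '[{"x":0,"y":0,"z":0,"rx":0,"ry":0,"rz":0,"claw":0.6},{"x":0,"y":0,"z":0,"rx":0,"ry":0,"rz":0,"claw":0.1},{"x":0,"y":0,"z":0,"rx":0,"ry":0,"rz":0,"claw":0.1},{"x":0,"y":0,"z":0,"rx":0,"ry":0,"rz":0,"claw":0.1},{"x":0,"y":0,"z":0,"rx":0,"ry":0,"rz":0,"claw":0.1},{"x":0,"y":0,"z":0,"rx":0,"ry":0,"rz":0,"claw":0.1},{"x":0,"y":0,"z":0,"rx":0,"ry":0,"rz":0,"claw":0.1},{"x":0,"y":0,"z":0,"rx":0,"ry":0,"rz":0,"claw":0.1}]'
```

```text
time_s: 7.95
tcp_pos: [0.5402, -0.2107, 0.0925]
ee_rot: [[-0.205, -0.979, 0.0], [-0.979, 0.205, -0.0], [-0.0, -0.0, -1.0]]
wrist_force: [0.8, -0.1, -2.1]
gripper_width: 0.195
gripper_force: 30.0
```

```bash
python3 -m pendant '[{"x":0,"y":0,"z":0.15,"rx":0,"ry":0,"rz":0,"claw":0.1},{"x":0,"y":0,"z":0.3,"rx":0,"ry":0,"rz":0,"claw":0.1},{"x":0,"y":0,"z":0.44,"rx":0,"ry":0,"rz":0,"claw":0.1},{"x":-0.02,"y":0.15,"z":0.44,"rx":0,"ry":0,"rz":0,"claw":0.1},{"x":-0.04,"y":0.35,"z":0.44,"rx":0,"ry":0,"rz":0,"claw":0.1},{"x":-0.06,"y":0.55,"z":0.44,"rx":0,"ry":0,"rz":0,"claw":0.1},{"x":-0.08,"y":0.75,"z":0.44,"rx":0,"ry":0,"rz":0,"claw":0.1},{"x":-0.08,"y":0.95,"z":0.44,"rx":0,"ry":0,"rz":0,"claw":0.1}]'
python3 -m pendant '[{"x":0,"y":0.15,"z":0,"rx":0,"ry":0,"rz":0,"claw":0.1},{"x":0,"y":0.283,"z":0,"rx":0,"ry":0,"rz":0,"claw":0.1},{"x":0,"y":0.283,"z":-0.06,"rx":0,"ry":0,"rz":0,"claw":0.1},{"x":0,"y":0.283,"z":-0.12,"rx":0,"ry":0,"rz":0,"claw":0.1},{"x":0,"y":0.283,"z":-0.16,"rx":0,"ry":0,"rz":0,"claw":0.1},{"x":0,"y":0.283,"z":-0.16,"rx":0,"ry":0,"rz":0,"claw":0.1},{"x":0,"y":0.283,"z":-0.16,"rx":0,"ry":0,"rz":0,"claw":0.1},{"x":0,"y":0.283,"z":-0.16,"rx":0,"ry":0,"rz":0,"claw":0.1}]'
python3 - <<'E'
from h import *
s=sense();print(s["tcp_pos"],s["wrist_force"],s["moment"])
a=capture("top");b=capture("scene");p=proj(b,[.52,.097,.08]);print(p);x,y=int(p[0]),int(p[1]);
save(b,"s3.png",(x-60,y-50,x+60,y+50),6)
E
```

```text
time_s: 8.95
tcp_pos: [0.5191, 0.0283, 0.2022]
ee_rot: [[-0.205, -0.979, -0.001], [-0.979, 0.205, 0.0], [0.0, 0.001, -1.0]]
wrist_force: [0.5, 0.0, -2.2]
gripper_width: 0.198
gripper_force: 30.1
time_s: 9.95
tcp_pos: [0.5205, 0.0975, 0.1631]
ee_rot: [[-0.205, -0.979, 0.001], [-0.979, 0.205, 0.0], [-0.001, -0.001, -1.0]]
wrist_force: [-0.0, -0.2, -1.3]
gripper_width: 0.198
gripper_force: 30.0
[0.52051943 0.09747423 0.16313775] [-0.03934831 -0.20509636 -1.31554165] [ 0.08145713  0.05149058 -0.02382668]
[349.67729402 175.91190268]
```

View pics/s3.png

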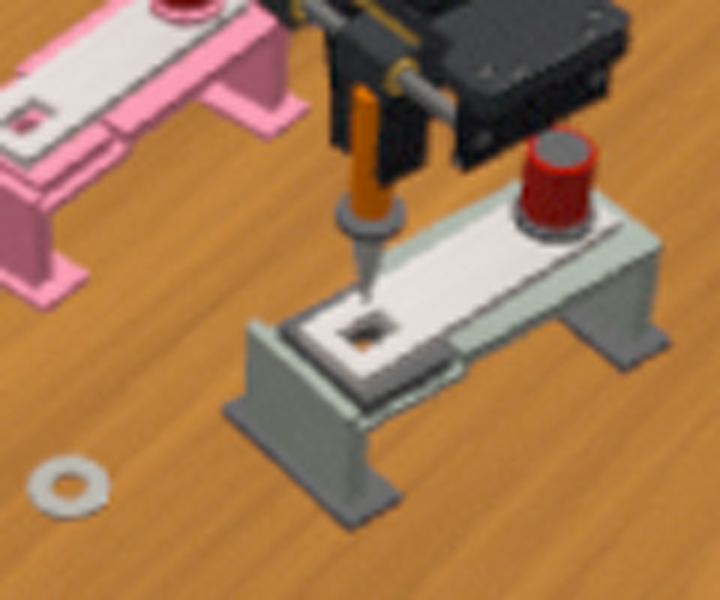

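```bash
python3 -m pendant '[{"x":0,"y":0,"z":-0.03,"rx":0,"ry":0,"rz":0,"claw":0.1},{"x":0,"y":0,"z":-0.05,"rx":0,"ry":0,"rz":0,"claw":0.1},{"x":0,"y":0,"z":-0.07,"rx":0,"ry":0,"rz":0,"claw":0.1},{"x":0,"y":0,"z":-0.08,"rx":0,"ry":0,"rz":0,"claw":0.1},{"x":0,"y":0,"z":-0.09,"rx":0,"ry":0,"rz":0,"claw":0.1},{"x":0,"y":0,"z":-0.1,"rx":0,"ry":0,"rz":0,"claw":0.1},{"x":0,"y":0,"z":-0.11,"rx":0,"ry":0,"rz":0,"claw":0.1},{"x":0,"y":0,"z":-0.12,"rx":0,"ry":0,"rz":0,"claw":0.1}]'
```

```text
time_s: 11.05
tcp_pos: [0.5201, 0.0976, 0.1324]
ee_rot: [[-0.205, -0.979, 0.0], [-0.979, 0.205, 0.0], [-0.0, -0.0, -1.0]]
wrist_force: [-0.1, -0.2, -2.5]
gripper_width: 0.198
gripper_force: 30.0
```

```bash
python3 -m pendant '[{"x":0,"y":0,"z":-0.01,"rx":0,"ry":0,"rz":0,"claw":0.1},{"x":0,"y":0,"z":-0.02,"rx":0,"ry":0,"rz":0,"claw":0.1},{"x":-0.002,"y":0,"z":-0.03,"rx":0,"ry":0,"rz":0,"claw":0.1},{"x":-0.004,"y":0,"z":-0.04,"rx":0,"ry":0,"rz":0,"claw":0.1},{"x":-0.004,"y":0,"z":-0.05,"rx":0,"ry":0,"rz":0,"claw":0.1},{"x":-0.004,"y":0,"z":-0.056,"rx":0,"ry":0,"rz":0,"claw":0.1},{"x":-0.004,"y":0,"z":-0.056,"rx":0,"ry":0,"rz":0,"claw":0.1},{"x":-0.004,"y":0,"z":-0.056,"rx":0,"ry":0,"rz":0,"claw":0.1}]'
```

```text
time_s: 12.05
tcp_pos: [0.52, 0.0979, 0.119]
ee_rot: [[-0.205, -0.979, 0.002], [-0.979, 0.205, 0.001], [-0.001, -0.002, -1.0]]
wrist_force: [4.3, -0.8, -0.2]
gripper_width: 0.195
gripper_force: 30.0
```

```bash
python3 -m pendant '[{"x":0,"y":0,"z":-0.004,"rx":0,"ry":0,"rz":0,"claw":0.1},{"x":0,"y":0,"z":-0.008,"rx":0,"ry":0,"rz":0,"claw":0.1},{"x":0,"y":0,"z":-0.012,"rx":0,"ry":0,"rz":0,"claw":0.1},{"x":0,"y":0,"z":-0.016,"rx":0,"ry":0,"rz":0,"claw":0.1},{"x":0,"y":0,"z":-0.02,"rx":0,"ry":0,"rz":0,"claw":0.1},{"x":0,"y":0,"z":-0.024,"rx":0,"ry":0,"rz":0,"claw":0.1},{"x":0,"y":0,"z":-0.024,"rx":0,"ry":0,"rz":0,"claw":0.1},{"x":0,"y":0,"z":-0.024,"rx":0,"ry":0,"rz":0,"claw":0.1}]'
```

```text
time_s: 13.05
tcp_pos: [0.519, 0.0976, 0.1123]
ee_rot: [[-0.205, -0.979, -0.0], [-0.979, 0.205, 0.0], [-0.0, 0.0, -1.0]]
wrist_force: [4.5, 0.3, 0.6]
gripper_width: 0.199
gripper_force: 30.0
```

```bash
python3 -m pendant '[{"x":0,"y":0,"z":-0.003,"rx":0,"ry":0,"rz":0,"claw":0.1},{"x":0,"y":0,"z":-0.006,"rx":0,"ry":0,"rz":0,"claw":0.1},{"x":0,"y":0,"z":-0.009,"rx":0,"ry":0,"rz":0,"claw":0.1},{"x":0,"y":0,"z":-0.012,"rx":0,"ry":0,"rz":0,"claw":0.1},{"x":0,"y":0,"z":-0.015,"rx":0,"ry":0,"rz":0,"claw":0.1},{"x":0,"y":0,"z":-0.018,"rx":0,"ry":0,"rz":0,"claw":0.1},{"x":0,"y":0,"z":-0.02,"rx":0,"ry":0,"rz":0,"claw":0.1},{"x":0,"y":0,"z":-0.02,"rx":0,"ry":0,"rz":0,"claw":0.1}]'
```

```text
time_s: 14.05
tcp_pos: [0.5194, 0.0978, 0.1077]
ee_rot: [[-0.205, -0.979, 0.001], [-0.979, 0.205, 0.0], [-0.001, -0.001, -1.0]]
wrist_force: [3.6, 1.9, 2.1]
gripper_width: 0.193
gripper_force: 30.1
```

```bash
python3 -m pendant '[{"x":0,"y":0.002,"z":0,"rx":0,"ry":0,"rz":0,"claw":0.1},{"x":0,"y":0.002,"z":-0.002,"rx":0,"ry":0,"rz":0,"claw":0.1},{"x":0,"y":0.002,"z":-0.004,"rx":0,"ry":0,"rz":0,"claw":0.1},{"x":0,"y":0.002,"z":-0.006,"rx":0,"ry":0,"rz":0,"claw":0.1},{"x":0,"y":0.002,"z":-0.008,"rx":0,"ry":0,"rz":0,"claw":0.1},{"x":0,"y":0.002,"z":-0.01,"rx":0,"ry":0,"rz":0,"claw":0.1},{"x":0,"y":0.002,"z":-0.012,"rx":0,"ry":0,"rz":0,"claw":0.1},{"x":0,"y":0.002,"z":-0.012,"rx":0,"ry":0,"rz":0,"claw":0.1}]'; python3 -c "
from h import *
print(sense()['moment'])"
```

```text
time_s: 15.05
tcp_pos: [0.5195, 0.0983, 0.1046]
ee_rot: [[-0.205, -0.979, 0.001], [-0.979, 0.205, 0.001], [-0.001, -0.001, -1.0]]
wrist_force: [5.0, 1.3, 1.0]
gripper_width: 0.196
gripper_force: 30.1
[ 0.6780487  -1.66135591  0.02722819]
```

```bash
python3 -m pendant '[{"x":0,"y":0.001,"z":0,"rx":0,"ry":0,"rz":0,"claw":0.1},{"x":0,"y":0.001,"z":-0.002,"rx":0,"ry":0,"rz":0,"claw":0.1},{"x":0,"y":0.001,"z":-0.004,"rx":0,"ry":0,"rz":0,"claw":0.1},{"x":0,"y":0.001,"z":-0.006,"rx":0,"ry":0,"rz":0,"claw":0.1},{"x":0,"y":0.001,"z":-0.008,"rx":0,"ry":0,"rz":0,"claw":0.1},{"x":0,"y":0.001,"z":-0.01,"rx":0,"ry":0,"rz":0,"claw":0.1},{"x":0,"y":0.001,"z":-0.012,"rx":0,"ry":0,"rz":0,"claw":0.1},{"x":0,"y":0.001,"z":-0.012,"rx":0,"ry":0,"rz":0,"claw":0.1}]'; python3 -c "
from h import *
print(sense()['moment'])"
```

```text
time_s: 16.05
tcp_pos: [0.5195, 0.0986, 0.1016]
ee_rot: [[-0.205, -0.979, 0.001], [-0.979, 0.205, 0.0], [-0.001, -0.001, -1.0]]
wrist_force: [4.7, 1.6, 1.8]
gripper_width: 0.198
gripper_force: 30.0
[ 0.64924201 -1.72283825  0.02786932]
```

```bash
python3 -m pendant '[{"x":0,"y":0,"z":-0.002,"rx":0,"ry":0,"rz":0,"claw":0.1},{"x":0,"y":0,"z":-0.004,"rx":0,"ry":0,"rz":0,"claw":0.1},{"x":0,"y":0,"z":-0.006,"rx":0,"ry":0,"rz":0,"claw":0.1},{"x":0,"y":0,"z":-0.006,"rx":0,"ry":0,"rz":0,"claw":0.1},{"x":0,"y":0,"z":-0.006,"rx":0,"ry":0,"rz":0,"claw":0.1},{"x":0,"y":0,"z":-0.006,"rx":0,"ry":0,"rz":0,"claw":0.1},{"x":0,"y":0,"z":-0.006,"rx":0,"ry":0,"rz":0,"claw":0.1},{"x":0,"y":0,"z":-0.006,"rx":0,"ry":0,"rz":0,"claw":0.1}]'
```

```text
time_s: 17.05
tcp_pos: [0.5197, 0.0986, 0.1009]
ee_rot: [[-0.205, -0.979, 0.002], [-0.979, 0.205, 0.0], [-0.001, -0.002, -1.0]]
wrist_force: [4.9, 1.8, 5.1]
gripper_width: 0.196
gripper_force: 30.1
```

```bash
python3 -m pendant '[{"x":0,"y":0,"z":-0.002,"rx":0,"ry":0,"rz":0,"claw":0.1},{"x":0,"y":0,"z":-0.004,"rx":0,"ry":0,"rz":0,"claw":0.1},{"x":0,"y":0,"z":-0.004,"rx":0,"ry":0,"rz":0,"claw":0.1},{"x":0,"y":0,"z":-0.004,"rx":0,"ry":0,"rz":0,"claw":0.1},{"x":0,"y":0,"z":-0.004,"rx":0,"ry":0,"rz":0,"claw":0.1},{"x":0,"y":0,"z":-0.004,"rx":0,"ry":0,"rz":0,"claw":0.1},{"x":0,"y":0,"z":-0.004,"rx":0,"ry":0,"rz":0,"claw":0.1},{"x":0,"y":0,"z":-0.004,"rx":0,"ry":0,"rz":0,"claw":0.1}]'
python3 -c "
from h import *
print(sense()['moment'])
b=capture('scene');p=proj(b,[.52,.097,.08]);x,y=int(p[0]),int(p[1]);save(b,'s4.png',(x-60,y-50,x+60,y+50),6)"
```

```text
time_s: 18.05
tcp_pos: [0.5198, 0.0986, 0.1008]
ee_rot: [[-0.204, -0.979, 0.002], [-0.979, 0.204, 0.0], [-0.001, -0.002, -1.0]]
wrist_force: [2.8, 2.6, 9.9]
gripper_width: 0.199
gripper_force: 30.2
[ 0.7019374  -0.69541664  0.05137742]
```

View pics/s4.png

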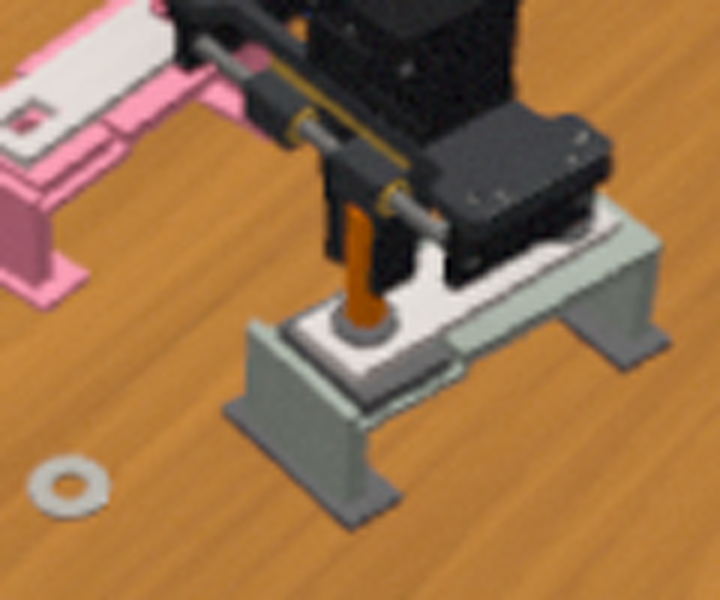

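The drift's collar sits on the bar at crop (365,322), upright, at about 12 N. I now draw it out.

```bash
python3 -m pendant '[{"x":0,"y":0,"z":0.02,"rx":0,"ry":0,"rz":0,"claw":0.1},{"x":0,"y":0,"z":0.06,"rx":0,"ry":0,"rz":0,"claw":0.1},{"x":0,"y":0,"z":0.12,"rx":0,"ry":0,"rz":0,"claw":0.1},{"x":0,"y":0,"z":0.2,"rx":0,"ry":0,"rz":0,"claw":0.1},{"x":0,"y":0,"z":0.3,"rx":0,"ry":0,"rz":0,"claw":0.1},{"x":0,"y":0,"z":0.42,"rx":0,"ry":0,"rz":0,"claw":0.1},{"x":0,"y":-0.15,"z":0.42,"rx":0,"ry":0,"rz":0,"claw":0.1},{"x":0,"y":-0.35,"z":0.42,"rx":0,"ry":0,"rz":0,"claw":0.1}]'
```

```text
time_s: 19.1
tcp_pos: [0.5152, 0.0098, 0.2024]
ee_rot: [[-0.204, -0.979, -0.009], [-0.979, 0.204, -0.001], [0.003, 0.009, -1.0]]
wrist_force: [0.2, -0.5, -1.3]
gripper_width: 0.195
gripper_force: 30.0
```

```bash
python3 -m pendant '[{"x":0,"y":0,"z":0,"rx":0,"ry":0,"rz":0,"claw":0.1},{"x":0.02,"y":-0.2,"z":0,"rx":0,"ry":0,"rz":0,"claw":0.1},{"x":0.04,"y":-0.4,"z":0,"rx":0,"ry":0,"rz":0,"claw":0.1},{"x":0.06,"y":-0.6,"z":0,"rx":0,"ry":0,"rz":0,"claw":0.1},{"x":0.084,"y":-0.8,"z":0,"rx":0,"ry":0,"rz":0,"claw":0.1},{"x":0.084,"y":-0.886,"z":0,"rx":0,"ry":0,"rz":0,"claw":0.1},{"x":0.084,"y":-0.886,"z":0,"rx":0,"ry":0,"rz":0,"claw":0.1},{"x":0.084,"y":-0.886,"z":0,"rx":0,"ry":0,"rz":0,"claw":0.1}]'
python3 -c "
from h import *
s=sense();print(s['tcp_pos'],s['wrist_force'],s['moment'])
b=capture('scene');p=proj(b,[.54,-.21,.13]);x,y=int(p[0]),int(p[1]);save(b,'s5.png',(x-60,y-50,x+60,y+50),6)"
```

```text
time_s: 20.1
tcp_pos: [0.5387, -0.2096, 0.203]
ee_rot: [[-0.205, -0.979, -0.004], [-0.979, 0.205, 0.001], [-0.0, 0.004, -1.0]]
wrist_force: [0.3, 0.9, -1.3]
gripper_width: 0.196
gripper_force: 30.0
[ 0.53869133 -0.20959695  0.20299255] [ 0.30507652  0.88485291 -1.31227931] [0.09462152 0.05459531 0.04550162]
```

View pics/s5.png

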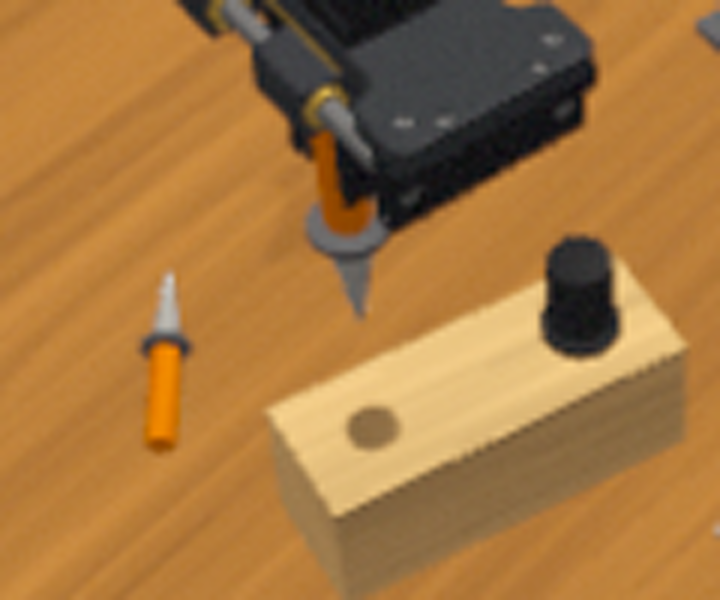

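The drift now looks tilted: collar at crop (345,225), tip at (362,318). I check the axis angle in s3, s4 and s5 against a projected vertical.

```bash
python3 - <<'E'
from h import *
b=capture("scene")
for f,ctr,pt,zs in(("s3.png",[.52,.097,.08],[.52,.0975],.1307),("s4.png",[.52,.097,.08],[.52,.098],.0685),("s5.png",[.54,-.21,.13],[.539,-.21],.170)):
    p=proj(b,ctr);x0,y0=int(p[0])-60,int(p[1])-50
    im=cv2.imread("pics/"+f).astype(int);B,G,R=im[...,0],im[...,1],im[...,2]
    m=((R>150)&(B<40)&(G<150)).astype(np.uint8)
    n,l,st,ce=cv2.connectedComponentsWithStats(m)
    q=(np.array(proj(b,pt+[zs+.035]))-[x0,y0])*6
    i=1+np.argmin(np.linalg.norm(ce[1:]-q,axis=1)-0.02*st[1:,4])
    ys,xs=np.nonzero(l==i)
    # row centres
    rows=[(r,xs[ys==r].mean()) for r in range(ys.min()+8,ys.max()-20) if (ys==r).sum()>8]
    k=np.polyfit([r for r,_ in rows],[c for _,c in rows],1)
    v=proj(b,pt+[zs+.07])-proj(b,pt+[zs]); print(f,st[i],"slope dx/dy seen",k[0],"vertical",v[0]/v[1])
    t=(np.array(proj(b,pt+[zs-.048]))-[x0,y0])*6;c=(np.array(proj(b,pt+[zs]))-[x0,y0])*6;g=(np.array(proj(b,pt+[zs+.07]))-[x0,y0])*6;print(" expected tip,collar,top",t,c,g)
    for ax in([0,.1,1],[.1,0,1]):
        a=np.array(ax)/np.linalg.norm(ax); w=proj(b,np.r_[pt,zs]+.07*a)-proj(b,pt+[zs]);print("  slope if tilted .1",ax[:2],w[0]/w[1])
E
```

```text
s3.png [346 108  21  91 695] slope dx/dy seen -0.1473761321257318 vertical -0.06256651812099523
 expected tip,collar,top [365.07295935 300.24283108] [370.34276758 216.01554162] [378.57330826  84.46689669]
  slope if tilted .1 [0, 0.1] -0.13536267565322144
  slope if tilted .1 [0.1, 0] -0.17978102234703
s4.png [344 229  13  69 410] slope dx/dy seen -0.9999999999999774 vertical -0.0627910495052494
 expected tip,collar,top [359.35135255 402.23636757] [364.28452875 323.67140908] [371.97079248 201.26122823]
  slope if tilted .1 [0, 0.1] -0.13779730163189405
  slope if tilted .1 [0.1, 0] -0.1847645889628284
s5.png [312 138  15  62 495] slope dx/dy seen 0.08437121605258512 vertical 0.10909704214171162
 expected tip,collar,top [360.70735442 315.58730545] [351.21597719 228.58790517] [336.19694373  90.92117135]
  slope if tilted .1 [0, 0.1] 0.0016100035578688013
  slope if tilted .1 [0.1, 0] -0.00247430022114733
```

```bash
python3 - <<'E'
from h import *
b=capture("scene"); im=b["color"]; h=cv2.cvtColor(im,cv2.COLOR_RGB2HSV)
s=sense();P=np.array(s["tcp_pos"]);print(P)
pt=[P[0],P[1]];zc=P[2]-.0325
for z in(.005,0,-.013,-.03,-.048): print("exp",z,np.round(proj(b,pt+[zc+z]),1))
t=proj(b,pt+[zc-.048]);c=proj(b,pt+[zc])
for r in range(int(c[1])-4,int(t[1])+3):
    x=np.arange(int(c[0])-11,int(c[0])+13); sat=h[r,x[0]:x[-1]+1,1].astype(float)
    w=np.clip((150-sat)/100,0,1)   # grey weight
    if w.sum()>.5: print(r,round((w*x).sum()/w.sum(),2),round(w.sum(),1))
E
```

```text
[ 0.53970587 -0.20948568  0.20389688]
exp 0.005 [268.7 225.1]
exp 0 [268.9 226.7]
exp -0.013 [269.3 230.7]
exp -0.03 [269.9 235.9]
exp -0.048 [270.5 241.2]
222 275.73 8.7
223 274.16 8.7
224 272.9 9.1
225 271.51 8.3
226 269.66 7.6
227 268.23 8.2
228 267.8 12.2
229 267.69 11.6
230 267.66 9.7
231 268.09 7.1
232 268.68 6.3
233 268.71 5.4
234 268.63 5.1
235 268.83 4.6
236 268.99 3.8
237 269.17 3.3
238 269.35 2.7
239 269.54 2.4
240 269.67 1.7
241 269.6 0.9
```

The pin's slope is 0.12 against 0.11 for vertical, so the drift is upright. I lower it into its hole.

```bash
python3 -m pendant '[{"x":0.002,"y":-0.005,"z":-0.1,"rx":0,"ry":0,"rz":0,"claw":0.1},{"x":0.002,"y":-0.005,"z":-0.17,"rx":0,"ry":0,"rz":0,"claw":0.1},{"x":0.002,"y":-0.005,"z":-0.24,"rx":0,"ry":0,"rz":0,"claw":0.1},{"x":0.002,"y":-0.005,"z":-0.3,"rx":0,"ry":0,"rz":0,"claw":0.1},{"x":0.002,"y":-0.005,"z":-0.35,"rx":0,"ry":0,"rz":0,"claw":0.1},{"x":0.002,"y":-0.005,"z":-0.4,"rx":0,"ry":0,"rz":0,"claw":0.1},{"x":0.002,"y":-0.005,"z":-0.44,"rx":0,"ry":0,"rz":0,"claw":0.1},{"x":0.002,"y":-0.005,"z":-0.44,"rx":0,"ry":0,"rz":0,"claw":0.1}]'
```

```text
time_s: 21.25
tcp_pos: [0.5404, -0.212, 0.0934]
ee_rot: [[-0.205, -0.979, -0.001], [-0.979, 0.205, 0.0], [0.0, 0.001, -1.0]]
wrist_force: [-0.2, -0.1, -2.5]
gripper_width: 0.193
gripper_force: 30.3
```

```bash
python3 -m pendant '[{"x":0,"y":0,"z":-0.002,"rx":0,"ry":0,"rz":0,"claw":0.4},{"x":0,"y":0,"z":-0.002,"rx":0,"ry":0,"rz":0,"claw":0.9},{"x":0,"y":0,"z":-0.002,"rx":0,"ry":0,"rz":0,"claw":1},{"x":0,"y":0,"z":0.1,"rx":0,"ry":0,"rz":0,"claw":1},{"x":0,"y":0,"z":0.22,"rx":0,"ry":0,"rz":0,"claw":1},{"x":0,"y":0,"z":0.34,"rx":0,"ry":0,"rz":0,"claw":1},{"x":0,"y":0,"z":0.38,"rx":0,"ry":0,"rz":0,"claw":1},{"x":0.1,"y":0.2,"z":0.38,"rx":0,"ry":0,"rz":0,"claw":1}]'
python3 - <<'E'
from h import *
w=dict(np.load("w2.npz"));im=w["color"]
sub=im[155:215,270:320].max(2)<75
n,l,st,ce=cv2.connectedComponentsWithStats(sub.astype(np.uint8));i=1+np.argmax(st[1:,4]);x,y,W,H,A=st[i];x+=270;y+=155
c=(x+(W-1)/2,y+(H-1)/2);print("knob+flange box",x,y,W,H,A,"c",c,ce[i]+[270,155])
for z in(.066,.085,.102):print(z,ray(w,c,z))
for z in(.066,.102):print(z,"right/left",proj(w,[.569,-.126,z]))
b=capture("scene");print([(d["conf"],np.round(ray(b,d["centre"],.095),4)) for d in search_frame(b,"drift")])
E
```

```text
time_s: 22.25
tcp_pos: [0.5651, -0.1635, 0.1898]
ee_rot: [[-0.21, -0.978, 0.001], [-0.978, 0.21, -0.0], [-0.0, -0.001, -1.0]]
wrist_force: [0.9, -0.2, -0.1]
gripper_width: 0.974
gripper_force: 0.0
knob+flange box 282 170 25 29 513 c (np.float64(294.0), np.float64(184.0)) [293.29239766 183.28070175]
0.066 [ 0.56903822 -0.12622075  0.066     ]
0.085 [ 0.56708604 -0.12958862  0.085     ]
0.102 [ 0.56533937 -0.13260198  0.102     ]
0.066 right/left [294.07479888 184.17685216]
0.102 right/left [291.98463828 190.81923193]
[(0.71, array([ 0.3666, -0.4093,  0.095 ])), (0.66, array([ 0.4862, -0.2581,  0.095 ])), (0.56, array([ 0.5365, -0.2151,  0.095 ])), (0.35, array([ 0.5945, -0.2162,  0.095 ]))]
```

```bash
python3 -m pendant '[{"x":0.06,"y":0.2,"z":0,"rx":0,"ry":0,"rz":0,"claw":1},{"x":0.06,"y":0.4,"z":0,"rx":0,"ry":0,"rz":0,"claw":1},{"x":0.06,"y":0.45,"z":0,"rx":0,"ry":0,"rz":0,"claw":1},{"x":0.06,"y":0.45,"z":0,"rx":0,"ry":0,"rz":0,"claw":1},{"x":0.06,"y":0.45,"z":0,"rx":0,"ry":0,"rz":0,"claw":1},{"x":0.06,"y":0.45,"z":0,"rx":0,"ry":0,"rz":0,"claw":1},{"x":0.06,"y":0.45,"z":0,"rx":0,"ry":0,"rz":0,"claw":1},{"x":0.06,"y":0.45,"z":0,"rx":0,"ry":0,"rz":0,"claw":1}]'
python3 - <<'E'
from h import *
w=capture("wrist");save(w,"w4.png");im=w["color"]
print(sense()["tcp_pos"])
p=proj(w,[.569,-.126,.066]);q=proj(w,[.569,-.126,.102]);d=proj(w,[.540,-.2115,.065]);g=proj(w,[.54,-.2115,.13]);print(p,q,d,g)
x0,y0=int(p[0])-40,max(int(p[1])-40,0)
for th in(50,75,100):
  sub=im[y0:y0+80,x0:x0+80].max(2)<th
  n,l,st,ce=cv2.connectedComponentsWithStats(sub.astype(np.uint8));i=1+np.argmax(st[1:,4]);x,y,W,H,A=st[i];c=(x0+x+(W-1)/2,y0+y+(H-1)/2)
  print(th,x+x0,y+y0,W,H,A,[np.round(ray(w,c,z)[:2],4) for z in(.066,.102)])
g=cv2.medianBlur(cv2.cvtColor(im,cv2.COLOR_RGB2GRAY),3)
print(g[max(0,int(p[1])-30):int(p[1])+40:2,int(p[0])])
for n in("drift","bolt"):
  print(n,[(round(e["conf"],2),e["centre"],np.round(ray(w,e["centre"],.066)[:2],4)) for e in search_frame(w,n)])
E
```

```text
time_s: 23.35
tcp_pos: [0.5806, -0.0499, 0.1891]
ee_rot: [[-0.206, -0.979, 0.0], [-0.979, 0.206, 0.0], [-0.0, -0.0, -1.0]]
wrist_force: [0.2, -0.2, -0.0]
gripper_width: 1.001
gripper_force: 0.0
[ 0.58058319 -0.04977652  0.18909594]
[307.65248504 113.13851484] [306.88180125 111.50607184] [319.94994203   1.59509732] [322.28435757 -39.18306849]
50 292 109 4 11 11 [array([ 0.5817, -0.1279]), array([ 0.5798, -0.1263])]
75 292 94 32 34 816 [array([ 0.5687, -0.1283]), array([ 0.5684, -0.1266])]
100 292 94 32 34 850 [array([ 0.5687, -0.1283]), array([ 0.5684, -0.1266])]
[240 240 239 240 241 107  59  66  67  67  67  66  66  66  66  66  66  67
  67  68  69  57  68 222 234 234 234 234 234 235 234 178 166 165 164]
drift [(0.81, [452.0, 2.5], array([ 0.4325, -0.1878])), (0.69, [317.7, 6.4], array([ 0.5426, -0.2081]))]
bolt [(0.62, [310.4, 110.3], array([ 0.566 , -0.1279]))]
```

```bash
python3 -m pendant '[{"x":-0.048,"y":-0.2,"z":0,"rx":0,"ry":0,"rz":0,"claw":1},{"x":-0.048,"y":-0.311,"z":0,"rx":0,"ry":0,"rz":0,"claw":1},{"x":-0.048,"y":-0.311,"z":-0.15,"rx":0,"ry":0,"rz":0,"claw":1},{"x":-0.048,"y":-0.311,"z":-0.3,"rx":0,"ry":0,"rz":0,"claw":1},{"x":-0.048,"y":-0.311,"z":-0.4,"rx":0,"ry":0,"rz":0,"claw":1},{"x":-0.048,"y":-0.311,"z":-0.468,"rx":0,"ry":0,"rz":0,"claw":1},{"x":-0.048,"y":-0.311,"z":-0.468,"rx":0,"ry":0,"rz":0,"claw":1},{"x":-0.048,"y":-0.311,"z":-0.468,"rx":0,"ry":0,"rz":0,"claw":0.8}]'
python3 -m pendant '[{"x":0,"y":0,"z":0,"rx":0,"ry":0,"rz":0,"claw":0.6},{"x":0,"y":0,"z":0,"rx":0,"ry":0,"rz":0,"claw":0.2},{"x":0,"y":0,"z":0,"rx":0,"ry":0,"rz":0,"claw":0.2},{"x":0,"y":0,"z":0,"rx":0,"ry":0,"rz":0,"claw":0.2},{"x":0,"y":0,"z":0,"rx":0,"ry":0,"rz":0,"claw":0.2},{"x":0,"y":0,"z":0,"rx":0,"ry":0,"rz":0,"claw":0.2},{"x":0,"y":0,"z":0,"rx":0,"ry":0,"rz":0,"claw":0.2},{"x":0,"y":0,"z":0,"rx":0,"ry":0,"rz":0,"claw":0.2}]'
```

```text
time_s: 24.5
tcp_pos: [0.5693, -0.1272, 0.0729]
ee_rot: [[-0.205, -0.979, 0.001], [-0.979, 0.205, -0.0], [-0.0, -0.002, -1.0]]
wrist_force: [-0.1, -0.1, 0.9]
gripper_width: 0.946
gripper_force: 0.0
time_s: 25.5
tcp_pos: [0.5687, -0.1272, 0.072]
ee_rot: [[-0.205, -0.979, 0.0], [-0.979, 0.205, -0.0], [-0.0, -0.0, -1.0]]
wrist_force: [-0.0, -0.1, -0.7]
gripper_width: 0.289
gripper_force: 30.0
```

```bash
python3 -m pendant '[{"x":0,"y":0,"z":0.14,"rx":0,"ry":0,"rz":0,"claw":0.2},{"x":0,"y":0,"z":0.28,"rx":0,"ry":0,"rz":0,"claw":0.2},{"x":-0.02,"y":0.1,"z":0.38,"rx":0,"ry":0,"rz":0,"claw":0.2},{"x":-0.07,"y":0.3,"z":0.38,"rx":0,"ry":0,"rz":0,"claw":0.2},{"x":-0.12,"y":0.5,"z":0.38,"rx":0,"ry":0,"rz":0,"claw":0.2},{"x":-0.17,"y":0.7,"z":0.38,"rx":0,"ry":0,"rz":0,"claw":0.2},{"x":-0.196,"y":0.9,"z":0.38,"rx":0,"ry":0,"rz":0,"claw":0.2},{"x":-0.196,"y":0.9,"z":0.38,"rx":0,"ry":0,"rz":0,"claw":0.2}]'
python3 -m pendant '[{"x":0,"y":0,"z":0,"rx":0,"ry":0,"rz":0,"claw":0.2},{"x":0,"y":0,"z":-0.05,"rx":0,"ry":0,"rz":0,"claw":0.2},{"x":0,"y":0,"z":-0.1,"rx":0,"ry":0,"rz":0,"claw":0.2},{"x":0,"y":0,"z":-0.14,"rx":0,"ry":0,"rz":0,"claw":0.2},{"x":0,"y":0,"z":-0.17,"rx":0,"ry":0,"rz":0,"claw":0.2},{"x":0,"y":0,"z":-0.17,"rx":0,"ry":0,"rz":0,"claw":0.2},{"x":0,"y":0,"z":-0.17,"rx":0,"ry":0,"rz":0,"claw":0.2},{"x":0,"y":0,"z":-0.17,"rx":0,"ry":0,"rz":0,"claw":0.2}]'
python3 - <<'E'
from h import *
s=sense();print(s["tcp_pos"],s["wrist_force"])
b=capture("scene");h=cv2.cvtColor(b["color"],cv2.COLOR_RGB2HSV)
# drift back in stand: orange grip seen vs expected
for z in(.065,.1,.13):print(z,proj(b,[.54,-.2115,z]))
m=cv2.inRange(h,(5,200,120),(18,255,255))[225:275,255:290];ys,xs=np.nonzero(m);print("orange",len(xs),xs.mean()+255,ys.min()+225,ys.max()+225,ys.mean()+225)
E
```

```text
time_s: 26.5
tcp_pos: [0.519, 0.1006, 0.167]
ee_rot: [[-0.2, -0.98, 0.0], [-0.98, 0.2, 0.0], [-0.0, 0.0, -1.0]]
wrist_force: [1.5, 0.0, -0.8]
gripper_width: 0.292
gripper_force: 30.0
time_s: 27.5
tcp_pos: [0.5199, 0.098, 0.125]
ee_rot: [[-0.205, -0.979, 0.001], [-0.979, 0.205, 0.0], [-0.001, -0.001, -1.0]]
wrist_force: [-0.5, 0.2, -0.4]
gripper_width: 0.293
gripper_force: 30.0
[0.51988407 0.09797759 0.12501288] [-0.53700167  0.24885141 -0.41608576]
0.065 [271.7291467  258.30649117]
0.1 [270.66429666 248.59041631]
0.13 [269.71189671 239.90037653]
orange 173 269.73988439306356 238 260 248.5028901734104
```

The drift stands as expected (orange centroid 270,248). I lower the bolt in small steps.

```bash
python3 -m pendant '[{"x":0,"y":0,"z":-0.02,"rx":0,"ry":0,"rz":0,"claw":0.2},{"x":0,"y":0,"z":-0.04,"rx":0,"ry":0,"rz":0,"claw":0.2},{"x":0,"y":0,"z":-0.05,"rx":0,"ry":0,"rz":0,"claw":0.2},{"x":0,"y":0,"z":-0.055,"rx":0,"ry":0,"rz":0,"claw":0.2},{"x":0,"y":0,"z":-0.06,"rx":0,"ry":0,"rz":0,"claw":0.2},{"x":0,"y":0,"z":-0.065,"rx":0,"ry":0,"rz":0,"claw":0.2},{"x":0,"y":0,"z":-0.07,"rx":0,"ry":0,"rz":0,"claw":0.2},{"x":0,"y":0,"z":-0.07,"rx":0,"ry":0,"rz":0,"claw":0.2}]'
```

```text
time_s: 28.55
tcp_pos: [0.5195, 0.0978, 0.107]
ee_rot: [[-0.205, -0.979, -0.0], [-0.979, 0.205, -0.0], [0.0, 0.0, -1.0]]
wrist_force: [-0.2, 0.2, -1.1]
gripper_width: 0.29
gripper_force: 30.0
```

Bottom is at 0.063, inside the slot with no contact. Next comes the entry into the lower hole.

```bash
python3 -m pendant '[{"x":0,"y":0,"z":-0.006,"rx":0,"ry":0,"rz":0,"claw":0.2},{"x":0,"y":0,"z":-0.012,"rx":0,"ry":0,"rz":0,"claw":0.2},{"x":0,"y":0,"z":-0.018,"rx":0,"ry":0,"rz":0,"claw":0.2},{"x":0,"y":0,"z":-0.024,"rx":0,"ry":0,"rz":0,"claw":0.2},{"x":0,"y":0,"z":-0.028,"rx":0,"ry":0,"rz":0,"claw":0.2},{"x":0,"y":0,"z":-0.032,"rx":0,"ry":0,"rz":0,"claw":0.2},{"x":0,"y":0,"z":-0.032,"rx":0,"ry":0,"rz":0,"claw":0.2},{"x":0,"y":0,"z":-0.032,"rx":0,"ry":0,"rz":0,"claw":0.2}]'
```

```text
time_s: 29.55
tcp_pos: [0.5196, 0.0978, 0.0991]
ee_rot: [[-0.205, -0.979, 0.0], [-0.979, 0.205, -0.0], [-0.0, -0.0, -1.0]]
wrist_force: [0.2, -0.2, -1.5]
gripper_width: 0.289
gripper_force: 30.0
```

```bash
python3 -m pendant '[{"x":0,"y":0,"z":-0.012,"rx":0,"ry":0,"rz":0,"claw":0.2},{"x":0,"y":0,"z":-0.024,"rx":0,"ry":0,"rz":0,"claw":0.2},{"x":0,"y":0,"z":-0.036,"rx":0,"ry":0,"rz":0,"claw":0.2},{"x":0,"y":0,"z":-0.048,"rx":0,"ry":0,"rz":0,"claw":0.2},{"x":0,"y":0,"z":-0.056,"rx":0,"ry":0,"rz":0,"claw":0.2},{"x":0,"y":0,"z":-0.064,"rx":0,"ry":0,"rz":0,"claw":0.2},{"x":0,"y":0,"z":-0.07,"rx":0,"ry":0,"rz":0,"claw":0.2},{"x":0,"y":0,"z":-0.07,"rx":0,"ry":0,"rz":0,"claw":0.2}]'
```

```text
time_s: 30.55
tcp_pos: [0.5195, 0.0978, 0.0814]
ee_rot: [[-0.205, -0.979, -0.0], [-0.979, 0.205, -0.0], [0.0, 0.0, -1.0]]
wrist_force: [0.4, 0.7, -0.5]
gripper_width: 0.286
gripper_force: 30.0
```

```bash
python3 -m pendant '[{"x":0,"y":0,"z":-0.003,"rx":0,"ry":0,"rz":0,"claw":0.2},{"x":0,"y":0,"z":-0.006,"rx":0,"ry":0,"rz":0,"claw":0.2},{"x":0,"y":0,"z":-0.006,"rx":0,"ry":0,"rz":0,"claw":0.2},{"x":0,"y":0,"z":-0.006,"rx":0,"ry":0,"rz":0,"claw":0.2},{"x":0,"y":0,"z":-0.006,"rx":0,"ry":0,"rz":0,"claw":0.2},{"x":0,"y":0,"z":-0.006,"rx":0,"ry":0,"rz":0,"claw":0.2},{"x":0,"y":0,"z":-0.006,"rx":0,"ry":0,"rz":0,"claw":0.2},{"x":0,"y":0,"z":-0.006,"rx":0,"ry":0,"rz":0,"claw":0.2}]'
```

```text
time_s: 31.55
tcp_pos: [0.5197, 0.0978, 0.0804]
ee_rot: [[-0.205, -0.979, 0.0], [-0.979, 0.205, 0.0], [-0.0, -0.0, -1.0]]
wrist_force: [-1.8, 0.5, 5.3]
gripper_width: 0.288
gripper_force: 30.0
```

The flange bears on the bar at the expected height. I release and rise.

```bash
python3 -m pendant '[{"x":0,"y":0,"z":0.004,"rx":0,"ry":0,"rz":0,"claw":0.35},{"x":0,"y":0,"z":0.004,"rx":0,"ry":0,"rz":0,"claw":0.6},{"x":0,"y":0,"z":0.004,"rx":0,"ry":0,"rz":0,"claw":1},{"x":0,"y":0,"z":0.004,"rx":0,"ry":0,"rz":0,"claw":1},{"x":0,"y":0,"z":0.12,"rx":0,"ry":0,"rz":0,"claw":1},{"x":0,"y":0,"z":0.3,"rx":0,"ry":0,"rz":0,"claw":1},{"x":0,"y":0.2,"z":0.45,"rx":0,"ry":0,"rz":0,"claw":1},{"x":0,"y":0.3,"z":0.5,"rx":0,"ry":0,"rz":0,"claw":1}]'
python3 - <<'E'
from h import *
w=capture("wrist");im=w["color"];b=capture("scene")
P=[.5195,.0975]
for z in(.0745,.1105):print("exp",proj(w,P+[z]),proj(b,P+[z]))
for c,k in((w,"wrist"),(b,"scene")):
  p=proj(c,P+[.09]);x0,y0=int(p[0])-35,max(int(p[1])-35,0)
  sub=c["color"][y0:y0+70,x0:x0+70].max(2)<(78 if k=="wrist" else 60)
  n,l,st,ce=cv2.connectedComponentsWithStats(sub.astype(np.uint8));i=1+np.argmax(st[1:,4]);print(k,st[i]+[x0,y0,0,0,0],ce[i]+[x0,y0])
  print([(round(d["conf"],2),np.round(d["centre"],1)) for d in search_frame(c,"bolt")],[(round(d["conf"],2),np.round(d["centre"],1)) for d in search_frame(c,"drift")])
E
```

```text
time_s: 32.55
tcp_pos: [0.5208, 0.1749, 0.2081]
ee_rot: [[-0.204, -0.979, 0.005], [-0.979, 0.204, 0.003], [-0.004, -0.004, -1.0]]
wrist_force: [0.5, -0.0, 0.6]
gripper_width: 0.982
gripper_force: 0.0
exp [297.67040256 113.89169009] [349.54506515 177.27534037]
exp [295.34229388 112.60978558] [350.18992016 166.91592188]
wrist [283  98  31  32 783] [298.18646232 112.9412516 ]
[(0.95, array([301., 113.]))] []
scene [344 165  11  17 147] [349.57142857 173.26530612]
[(0.45, array([352.3, 174.3]))] [(0.85, array([147. , 264.3])), (0.75, array([268.8, 252.5])), (0.61, array([238.9, 248.9]))]
```

```bash
python3 -c "
from station import *
print(finish_job())"
```

```text
the job is handed in; nothing more can be done
None
```

The job is handed in at about 33 s of the 72 s. The drift was seated at about 12 N and stood back in its stand, and the bolt is home and let go; I checked these by force readings and camera, and `finish_job()` gave no verdict.

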